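Set the gap of a glass-bead sizing jig to its gauge blade

ROBOT

A 7-joint arm with a two-finger parallel gripper is mounted at the origin on the work surface. World frame = base frame: x ahead of the robot, y to its left, z up, the work surface at z = 0. Lengths are in mm, angles in degrees, forces in N, time in s.
With the tool pointing down it reaches from about 425 to 925 mm from the base axis. Payload 6.8 kg.
Tool frame: the origin (TCP) lies between the finger pads; the fingertips stand 8 mm ahead of it and the grasp point (between the pads) lies 11 mm behind it; z points along the fingers, y is the direction in which the jaws open and shut (so a half turn about z gives the same grasp; the last joint's range is limited). The gripper opens to 85 mm and grips with 20 to 120 N. Pads are 22 mm wide; open, the fingers measure 114 mm over their backs; the gripper's body (76 mm by 85 mm) begins 54 mm behind the grasp point. The pads swing forward as they close: fully open they stand 13 mm farther back than shut.
Start: joints at [58.264, 27.33, 1.283, 89.118, -0.659, 63.558, -4.761], TCP at [291.057, -609.042, 239.308] pointing down, gripper open.
Joint ranges: [-169.35, 169.35], [-19.33, 120.38], [-80.79, 83.38], [13.8, 139.57], [-78.32, 258.32], [9.67, 109.79], [-169.56, 169.56]. Speed limits (degrees/s): [136.94, 136.94, 180, 180, 180, 180, 180].

INTERFACE

Orientations are given as a 3x3 rotation matrix whose columns are the frame's x, y, z axes.
In Python, from rig import robot gives the robot as it stands.
- The arm moves only by the tool apply_moves, never from a script. Its argument "targets" is a list of rows, each a list of 6 numbers: the shift along the world's x, y, z in mm, then the turn, a rotation vector about the world's x, y, z in rad. In form: [[tx, ty, tz, rx, ry, rz], ...]. A call has 1 to 20 rows; each row shifts and turns the commanded pose from where the row before left it; what a row does not reach is not made up. A row lasts 1/10 s, in which the tool goes at most 50 mm and 8.59 degrees, less where a joint would pass 70% of its speed; a pose out of reach is approached as far as the arm can. A call is refused whole if a number of a shift passes 50 or a number of a turn 0.15, either way. A call with a gripper value outside its range is refused whole. "jaw" is the opening, from 0 (shut) to 1 (fully open), set as the call begins (left out, the last holds). The fingers move at their own pace and stop on an object; "newtons" is the grip in N (left out, the last holds). Time passes only in rows, so rows that do not move let the fingers close. It gives the time, the measured TCP pose, the force and the opening at its end, in the units of the state.
- robot.get_state(): the state, without advancing time (a new reading comes with each control period).
- robot.read_camera(name): name is "side" or "top" or "wrist"; returns a dict with "frame" (384x512x3 uint8, red, green, blue), "depth" (384x512 float32, mm along the optical axis (not along the pixel's ray), 0 where there is no reading), "intrinsics" (3x3 intrinsics, pixels), "T" (4x4, takes a point from camera to world coordinates). Camera axes: x right, y up, looking along -z (the intrinsics and any distortion apply to the point x, -y, -z); pixel columns grow to the right and rows downward; lengths in mm; the calibration is good to about 2 mm. A picture is of the moment at which its call begins.
- robot.finish_job(): hands the job in, once; it reports no verdict.
Trained networks look in the newest picture that a camera, given by its name, has taken for a name from the list of things; names that differ only in an ending like _2 or _b are one class to them, and where a whole thing is asked for, a point or a joint stands for the part that bears it (a point fixed in the world has none). Each returns a list of dicts, best first, with "p" (0 to 1); they miss things now and then, are a little off and sometimes report something else, mostly with a low value. They report only what shows in the picture. A call takes as long as a camera call. They do not tell look-alikes from the thing itself.
- robot.masks_of(target, camera): "pixels" (384x512 bool, what is visible of it) and "box" ([left, top, right, bottom] in pixels, round what is visible of it).
The state is a dict: "t": time; "q": joint angles; "joint_vel": joint speeds; "effort": joint torques, N m; "position": TCP position; "ee_rot": TCP orientation; "wrist_force": force on the tool from outside, world axes, zero at the start; "moment": the same for the moment, N m; "gripper_width": finger opening in mm.
Only numpy, scipy, OpenCV 4.12 (cv2) and the standard library are available. Lean on these libraries where they do the work, as an engineer would, in place of code of your own. Each camera call takes 0.05 s, during which the arm holds its last target.

TASK

Two bead-sizing jigs stand on the lampworker's bench; one of them has a steel gauge blade standing in the gap between its jaws. Turn that jig's T-headed adjusting screw clockwise until the sliding jaw has closed on the blade and nips it so lightly that the blade would just drag, not clamped tight, then let go and leave the blade in the gap.

Things in the scene. Friction and masses are not known exactly. Their poses are not given: they have to be found in the camera images.
- screw (a joint): Adjusting screw of the jig with the blade; rad, 0 = open (20 mm gap) to the stop at 2.2, rising clockwise from above; starts at 0.3 to 0.8. Closes 10 mm per rad, stiff (0.2 N m), stays where left. Jaw meets the 8 mm blade, held against the fixed jaw, at 1.2; past that the jaw's spring squeezes it, 0.75 N plus 15 N per rad: 1.4 is a light drag, above 1.65 it is clamped.
- screw_grip (a point): Grip point: centre of the screw's steel T-head, on its upright axis, 87 mm above the bench. The head is a flat bar on edge, 52 mm long (this point's x), 12 mm thick (y), 30 mm tall, 70 to 100 mm above the bench; turns with the screw; along the jig's length at 1.0 rad. The rest of the jig (fixed 150 x 120 mm base, grey block under the screw) is below 56 mm. A like second jig has no blade.
- jaw: Sliding black graphite jaw of that jig, sprung, 10 mm thick, 60 mm wide, 32 mm tall. Origin: middle of its working face, 2 mm above the face's lower edge, 16 mm above the bench; x points at the blade and the fixed black jaw beyond it (the closing direction), y along the face, z up. The screw axis lies behind it, 59 mm from this face when fully open.
- blade: Gauge blade: plain steel plate 8 mm thick, 110 mm long, 36 mm tall, with a round end (36 mm across) that sticks out past the jaws; loose, 0.12 kg, on edge on the jig's base plate (12 mm above the bench), in the gap, within 2 mm of the fixed jaw. Origin: middle of its lower edge; x through the thickness, y along its length (round end at -y), z up.
Not all that is in view belongs to the job. Leave any black look-alike of the blade alone. What is shaped like the part that bears screw but red is not meant.

How it is judged:
By the outcome, as a careful person would: the job done as asked, in the order asked, and still so for the second after the job is handed in, with the robot touching nothing.
It also fails if it takes over 32 s, if anything falls off the work surface, if the arm or the gripper's body presses on something with over 40 N, if the wrist force passes 120 N, or if a joint passes its speed limit or range.

## Working session

There is one attempt and no reset: what is moved stays moved. The work goes in short steps, Python scripts to look and compute and a tool call to move; the robot and the scene stay as the last step left them, time stands still between calls to the robot, and variables do not carry over. Pictures are saved under pics/ and viewed, and the job is handed in when it is done.

Besides the shell and the picture viewer there is one more tool, called as a command line: name --pt "numbers of a row" for each row, then --argument value for the rest. apply_moves: Moves the arm, as the interface text tells. Its arguments: {"type":"object","properties":{"targets":{"type":"array"},"jaw":{"type":"number"},"newtons":{"type":"number"}},"required":["targets"]}

```bash
mkdir -p pics
cat > h.py <<'E'
import numpy as np, cv2
from rig import robot
np.set_printoptions(precision=2,suppress=True)
def pts(c,us,vs):
    K=c["intrinsics"];d=c["depth"][vs,us].astype(float)
    x=(us-K[0,2])/K[0,0]*d;y=(vs-K[1,2])/K[1,1]*d
    P=np.stack([x,-y,-d,np.ones_like(d)],-1)
    return (P@np.array(c["T"]).T)[...,:3]
def cloud(c):
    v,u=np.mgrid[0:384,0:512];return pts(c,u,v)
def save(c,n,crop=None,f=1):
    im=c["frame"][:,:,::-1]
    if crop: l,t,r,b=crop; im=im[t:b,l:r]
    cv2.imwrite("pics/"+n,cv2.resize(im,None,fx=f,fy=f,interpolation=cv2.INTER_CUBIC))
E
python3 - <<'E'
from h import *
for n in ["top","side"]:
    c=robot.read_camera(n); save(c,n+"1.png",f=1.5)
    np.savez(n+".npz",**{k:np.array(v) for k,v in c.items()})
    P=cloud(c)
    for t in ["screw","jaw","blade"]:
        for m in robot.masks_of(t,n):
            q=P[m["pixels"]&(c["depth"]>0)]
            print(n,t,round(m["p"],2),m["box"],np.median(q,0) if len(q) else None, q[:,2].max() if len(q) else 0)
s=robot.get_state();print(s["t"],s["position"],s["ee_rot"],s["gripper_width"])
E
```

```text
top jaw 0.63 [202.8, 150.9, 222.4, 160.9] [565.22 220.7   42.67] 49.50540606230811
top blade 0.45 [199.7, 142.8, 241.0, 158.1] [573.47 202.24  44.78] 53.05666619343674
side screw 0.85 [202.7, 233.7, 228.3, 248.4] [505.4  245.66  92.03] 104.91001350313365
side screw 0.7 [339.2, 329.8, 365.8, 347.9] [214.   437.29  99.19] 103.94733773312635
side jaw 0.8 [181.6, 234.0, 199.2, 258.5] [565.13 229.08  43.57] 50.77659036812577
side jaw 0.59 [315.0, 320.3, 334.4, 350.4] [264.32 419.67  46.09] 50.83327008094943
side blade 0.89 [177.1, 215.4, 204.6, 263.1] [575.15 212.65  44.62] 53.612013248483095
side blade 0.82 [266.0, 210.6, 305.2, 254.1] [358.61 169.28  26.26] 41.5146460346981
0.4 [ 291.03 -608.98  239.14] [[ 0.9   0.43 -0.  ]
 [ 0.43 -0.9   0.  ]
 [-0.   -0.   -1.  ]] 85.16733972577555
```

View pics/top1.png

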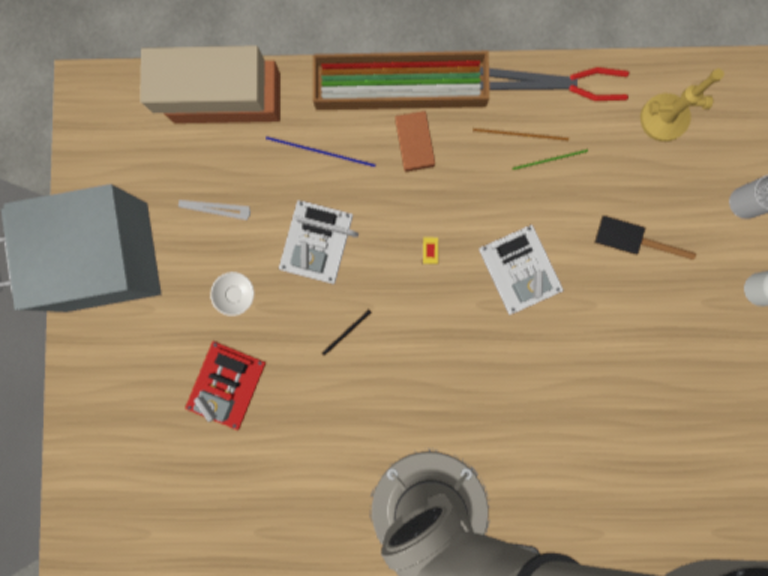

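View pics/side1.png

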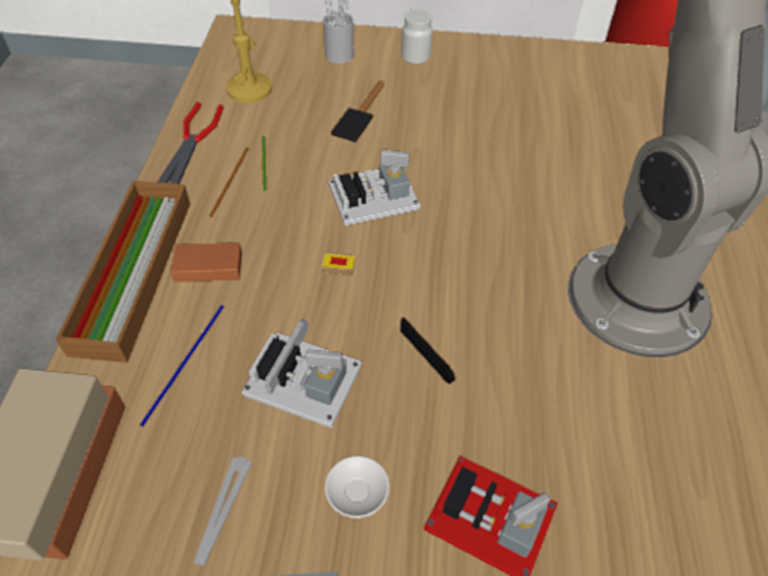

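The candidates are three jigs in the top picture (768-wide). The white jig at (316,242) has a steel blade in its gap, the white jig at (521,268) has no blade, and the red one at (226,385) is a decoy. The first fits the description. The black bar at (347,332) is the blade look-alike. I'll confirm this in an enlarged crop and measure it.

Run:
```python
from h import *
for n,crop in [("top",(170,120,260,200)),("side",(150,200,250,290))]:
    c=dict(np.load(n+".npz")); save(c,n+"crop.png",crop,6)
    P=cloud(c); ok=(c["depth"]>0)&(abs(P[...,0]-535)<110)&(abs(P[...,1]-225)<110)
    for lo,hi,nm in [(80,110,"head"),(8,16,"base"),(46,56,"mid")]:
        q=P[ok&(P[...,2]>lo)&(P[...,2]<hi)]
        r=cv2.minAreaRect(q[:,:2].astype(np.float32)); print(n,nm,len(q),r,np.median(q[:,2]),q.mean(0))
    q=P[ok&(P[...,2]>80)]
    m=q[:,:2].mean(0);w,v=np.linalg.eigh(np.cov((q[:,:2]-m).T));print(m,w**.5,np.degrees(np.arctan2(v[1,1],v[0,1])))
```

```text
top head 78 ((508.561767578125, 237.77029418945312), (49.98879623413086, 9.881776809692383), 0.21204932034015656) 98.59191754693234 [507.88 237.65  97.06]
top base 753 ((540.8709106445312, 207.26490783691406), (165.9048614501953, 153.8006591796875), 74.45308685302734) 11.121263905147543 [538.5  227.43  11.27]
top mid 298 ((549.5393676757812, 230.42828369140625), (110.94412231445312, 134.94483947753906), 49.7304801940918) 48.359099601718526 [538.3  225.22  48.68]
[507.88 237.65] [ 3.26 14.81] -179.95669615361112
side head 221 ((507.32373046875, 241.7493133544922), (52.233360290527344, 13.678348541259766), 0.8553759455680847) 96.81150565958956 [506.43 243.97  94.54]
side base 1134 ((544.9601440429688, 224.74588012695312), (134.276123046875, 150.52772521972656), 74.36526489257812) 12.610170045353925 [539.61 255.26  12.5 ]
side mid 668 ((547.4746704101562, 232.30140686035156), (112.27560424804688, 134.59796142578125), 49.033390045166016) 48.817447835009034 [548.42 233.52  49.21]
[506.43 243.97] [ 3.37 15.03] -179.2341150402656
```

View pics/topcrop.png

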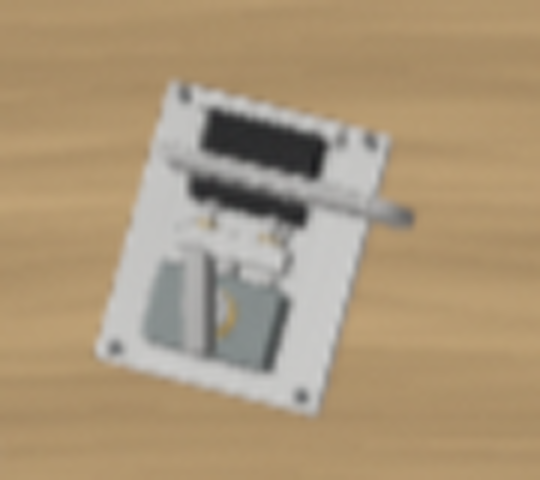

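View pics/sidecrop.png

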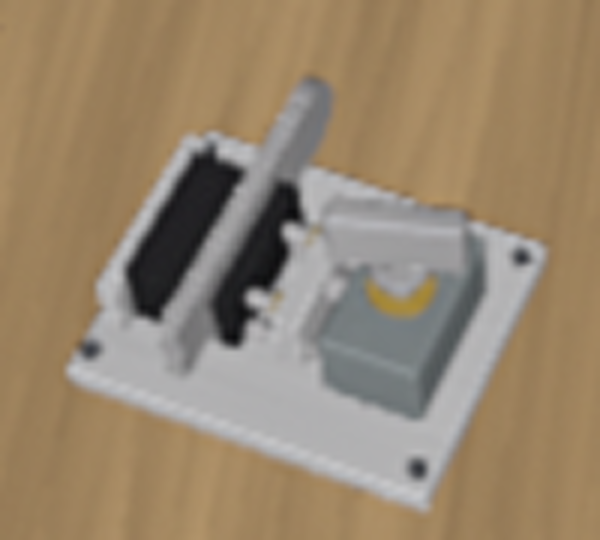

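The crop confirms it. In the white jig at top px (316,242) of the 1.5x picture, the steel blade stands between the black jaws. The T-head is on the grey block at crop px (200,300), about world (508, 240), lying along about 0.5° against a jig axis of about -15.6°. That puts the screw at about 0.72, and the target head angle is about -38.5°. I'm moving above it now.

apply_moves --pt "20 42.5 0 0 0 0.135" --pt "20 42.5 0 0 0 0.135" --pt "20 42.5 0 0 0 0.135" --pt "20 42.5 0 0 0 0.135" --pt "20 42.5 0 0 0 0.135" --pt "20 42.5 0 0 0 0.135" --pt "20 42.5 0 0 0 0.135" --pt "20 42.5 0 0 0 0.135" --pt "20 42.5 0 0 0 0.135" --pt "20 42.5 0 0 0 0.135" --pt "2 42.5 0 0 0 0.135" --pt "2 42.5 0 0 0 0.135" --pt "2 42.5 0 0 0 0.135" --pt "2 42.5 0 0 0 0.135" --pt "2 42.5 0 0 0 0.135" --pt "2 42.5 0 0 0 0.135" --pt "2 42.5 0 0 0 0.135" --pt "2 42.5 0 0 0 0.135" --pt "1 42 0 0 0 0.135" --pt "0 42 0 0 0 0.135" --jaw 1

```text
t: 2.4
position: [508.2, 241.4, 239.5]
ee_rot: [[-1.0, -0.009, 0.001], [-0.009, 1.0, -0.0], [-0.001, -0.0, -1.0]]
wrist_force: [0.8, -0.1, 0.4]
gripper_width: 85.3
```

Run:
```python
from h import *
c=robot.read_camera("wrist"); c=robot.read_camera("wrist"); save(c,"w1.png",f=1.5)
np.savez("w1.npz",**{k:np.array(v) for k,v in c.items()})
P=cloud(c); ok=(c["depth"]>0)&(abs(P[...,0]-535)<110)&(abs(P[...,1]-225)<110)
for lo,hi,nm in [(90,110,"head"),(8,16,"base"),(44,54,"mid")]:
    q=P[ok&(P[...,2]>lo)&(P[...,2]<hi)]
    if len(q): print(nm,len(q),cv2.minAreaRect(q[:,:2].astype(np.float32)),np.median(q[:,2]),q.mean(0))
s=robot.get_state();print(s["t"],s["position"],s["ee_rot"],s["gripper_width"],s["q"])
```

```text
head 755 ((506.75091552734375, 240.05010986328125), (51.10417556762695, 11.88906192779541), 0.7161517143249512) 97.82269773243223 [505.71 240.12  97.58]
base 5423 ((543.9163208007812, 219.8421630859375), (139.90879821777344, 149.81468200683594), 74.74978637695312) 10.100844776779184 [529.9  232.3   10.24]
mid 3261 ((542.6255493164062, 215.98777770996094), (124.06422424316406, 123.44610595703125), 74.70689392089844) 46.87309882454258 [539.9  227.45  46.72]
2.5 [506.44 246.86 240.06] [[-1.   -0.02  0.  ]
 [-0.02  1.    0.01]
 [-0.    0.01 -1.  ]] 85.36048155170857 [  5.38  23.56 -48.03 102.25  19.29  62.66  41.66]
```

View pics/w1.png

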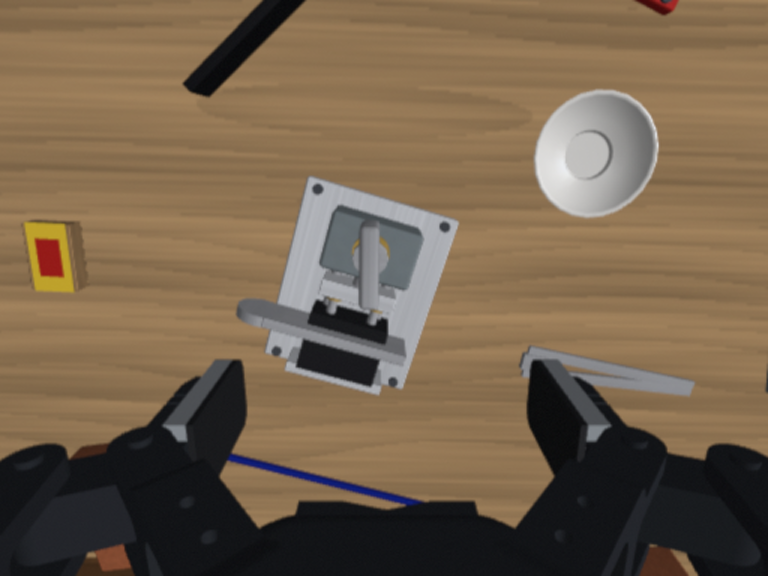

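Run:
```python
from h import *
c=dict(np.load("w1.npz"));P=cloud(c)
q=P[(c["depth"]>0)&(P[...,2]>90)&(P[...,2]<110)&(abs(P[...,0]-510)<50)&(abs(P[...,1]-240)<40)][:,:2]
m=q.mean(0);w,v=np.linalg.eigh(np.cov((q-m).T));print(m,w**.5,np.degrees(np.arctan2(v[1,1],v[0,1])))
# blade top ridge
for cc in ["w1","top","side"]:
    c=dict(np.load(cc+".npz"));P=cloud(c)
    q=P[(c["depth"]>0)&(P[...,2]>43)&(P[...,2]<56)&(abs(P[...,0]-575)<35)&(abs(P[...,1]-205)<75)]
    g=c["frame"][(c["depth"]>0)&(P[...,2]>43)&(P[...,2]<56)&(abs(P[...,0]-575)<35)&(abs(P[...,1]-205)<75)]
    q=q[g.min(1)>100][:,:2]
    if len(q)>5:
        m=q.mean(0);w,v=np.linalg.eigh(np.cov((q-m).T));print(cc,m,w**.5,np.degrees(np.arctan2(v[1,1],v[0,1])))
s=robot.get_state();print(s["t"],s["position"],s["joint_vel"])
```

```text
[505.71 240.12] [ 3.48 14.68] 179.75884200377914
w1 [573.42 208.92] [ 6.95 35.24] 76.39186080469972
top [574.54 212.4 ] [16.72 33.61] 80.7419761770625
side [571.83 214.97] [18.63 31.89] 88.55081560926232
2.5 [506.44 246.86 240.06] [ 3.05 -1.62  4.17  2.1  -0.25  0.62 -2.04]
```

The wrist view shows the head at (370,265), the blade at (320,330) in the gap, and the rest of the jig clear. I'm descending around the head now.

apply_moves --pt "0 0 0 0 0 0" --pt "0 0 -20 0 0 0" --pt "0 0 -30 0 0 0" --pt "0 0 -30 0 0 0" --pt "0 0 -20 0 0 0" --pt "0 0 -14 0 0 0" --pt "0 0 0 0 0 0" --pt "0 0 0 0 0 0" --pt "0 0 0 0 0 0" --jaw 1

```text
t: 3.4
position: [508.9, 240.2, 126.6]
ee_rot: [[-1.0, -0.003, 0.002], [-0.003, 1.0, 0.001], [-0.002, 0.001, -1.0]]
wrist_force: [0.1, -0.3, 0.4]
gripper_width: 85.5
```

Run:
```python
from h import *
c=robot.read_camera("wrist"); save(c,"w2.png",f=1.5)
P=cloud(c); ok=(c["depth"]>0)&(abs(P[...,0]-535)<110)&(abs(P[...,1]-225)<110)
q=P[ok&(P[...,2]>90)&(P[...,2]<106)&(abs(P[...,0]-510)<45)&(abs(P[...,1]-240)<30)]
print(len(q),cv2.minAreaRect(q[:,:2].astype(np.float32)),np.median(q[:,2]))
s=robot.get_state();print(s["t"],s["position"],s["ee_rot"],s["wrist_force"],s["joint_vel"])
```

```text
1879 ((507.0614929199219, 240.11827087402344), (11.746517181396484, 51.37546920776367), 89.85417175292969) 97.86589450107292
3.45 [508.85 240.24 126.58] [[-1. -0.  0.]
 [-0.  1.  0.]
 [-0.  0. -1.]] [ 0.24 -0.25  0.27] [-0.15  0.04  0.01  0.08  0.13 -0.07 -0.  ]
```

View pics/w2.png

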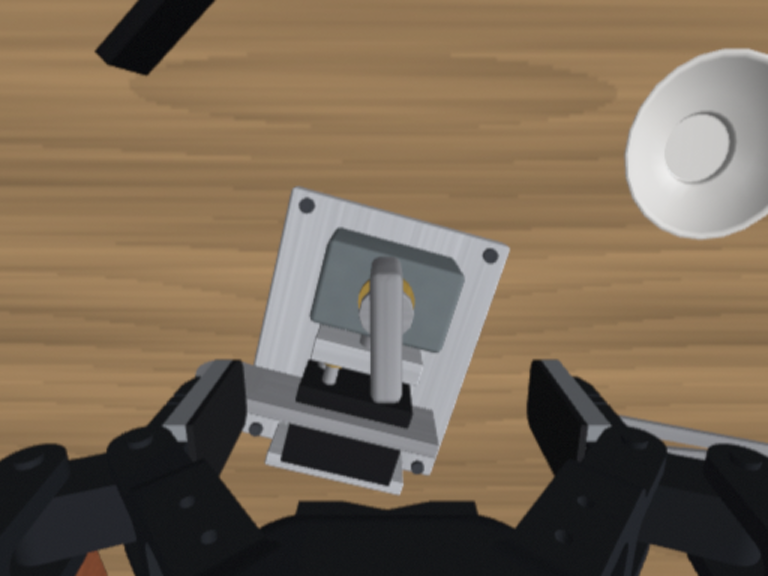

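The head is at (507.1, 240.1) and centred between the fingers. I'll go down 50 mm and close.

apply_moves --pt "-1 0 -20 0 0 0" --pt "-0.8 0 -20 0 0 0" --pt "0 0 -10.6 0 0 0" --pt "0 0 0 0 0 0" --pt "0 0 0 0 0 0" --jaw 1

```text
t: 3.95
position: [506.7, 240.4, 75.4]
ee_rot: [[-1.0, -0.004, 0.001], [-0.004, 1.0, 0.001], [-0.001, 0.001, -1.0]]
wrist_force: [0.3, -0.3, 0.2]
gripper_width: 85.4
```

apply_moves --pt "0 0 0 0 0 0" --pt "0 0 0 0 0 0" --pt "0 0 0 0 0 0" --pt "0 0 0 0 0 0" --pt "0 0 0 0 0 0" --pt "0 0 0 0 0 0" --pt "0 0 0 0 0 0" --pt "0 0 0 0 0 0" --pt "0 0 0 0 0 0" --pt "0 0 0 0 0 0" --jaw 0 --newtons 60

```text
t: 4.95
position: [506.4, 240.0, 75.3]
ee_rot: [[-1.0, -0.004, 0.0], [-0.004, 1.0, -0.0], [-0.0, -0.0, -1.0]]
wrist_force: [-0.5, -0.1, 4.7]
gripper_width: 18.9
```

apply_moves --pt "0 0 0 0 0 0" --pt "0 0 0 0 0 0" --pt "0 0 0 0 0 0"

```text
t: 5.25
position: [506.4, 240.1, 75.3]
ee_rot: [[-1.0, -0.004, 0.001], [-0.004, 1.0, -0.0], [-0.001, -0.0, -1.0]]
wrist_force: [-1.4, -1.5, 4.5]
gripper_width: 18.9
```

Run:
```python
from h import *
c=robot.read_camera("wrist"); save(c,"w3.png",f=1.5)
s=robot.get_state();print(s["t"],s["position"],s["wrist_force"],s["moment"],s["gripper_width"])
```

```text
5.3 [506.44 240.11  75.32] [-1.5  -1.52  4.74] [-0.14  0.31 -0.01] 18.61723821456206
```

View pics/w3.png

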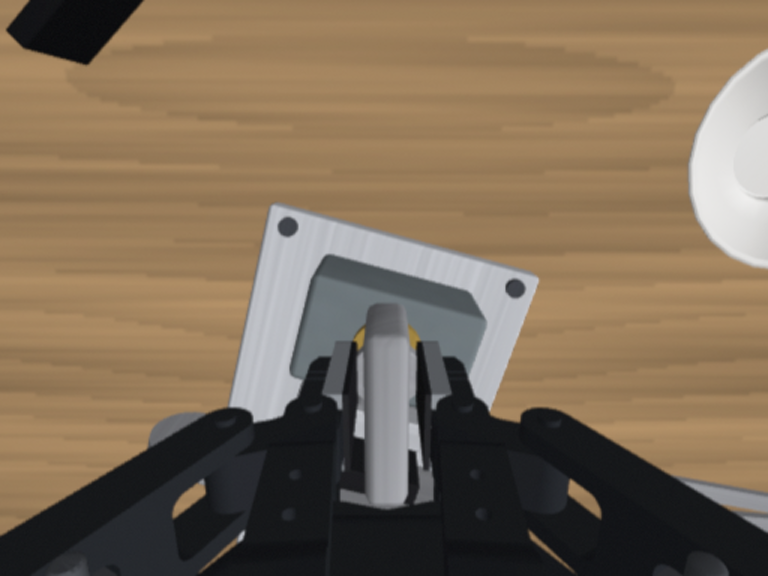

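The fingers stopped at 18.9 mm. The wrist picture at (387,380) shows the tips pinching the round collar under the head, not the bar. I'll open a little, raise the tool and close again.

apply_moves --pt "0 0 0 0 0 0" --pt "0 0 0 0 0 0" --pt "0 0 4 0 0 0" --pt "0.3 0 6 0 0 0" --pt "0 0 0 0 0 0" --pt "0 0 0 0 0 0" --jaw 0.4

```text
t: 5.9
position: [506.8, 240.0, 85.1]
ee_rot: [[-1.0, -0.004, 0.001], [-0.004, 1.0, 0.0], [-0.001, 0.0, -1.0]]
wrist_force: [-0.3, -0.6, 0.5]
gripper_width: 34.2
```

apply_moves --pt "0 0 0 0 0 0" --pt "0 0 0 0 0 0" --pt "0 0 0 0 0 0" --pt "0 0 0 0 0 0" --pt "0 0 0 0 0 0" --pt "0 0 0 0 0 0" --pt "0 0 0 0 0 0" --jaw 0 --newtons 60

```text
t: 6.6
position: [506.5, 240.1, 84.8]
ee_rot: [[-1.0, -0.004, -0.0], [-0.004, 1.0, 0.0], [0.0, 0.0, -1.0]]
wrist_force: [-1.4, -0.7, 3.2]
gripper_width: 10.8
```

Run:
```python
from h import *
c=robot.read_camera("wrist"); save(c,"w4.png",f=1.5)
s=robot.get_state();print(s["t"],s["position"],s["ee_rot"],s["wrist_force"],s["moment"],s["gripper_width"])
```

```text
6.65 [506.49 240.07  84.77] [[-1. -0. -0.]
 [-0.  1.  0.]
 [ 0.  0. -1.]] [-0.49  0.27  3.43] [-0.05  0.29 -0.07] 10.461829909839667
```

View pics/w4.png

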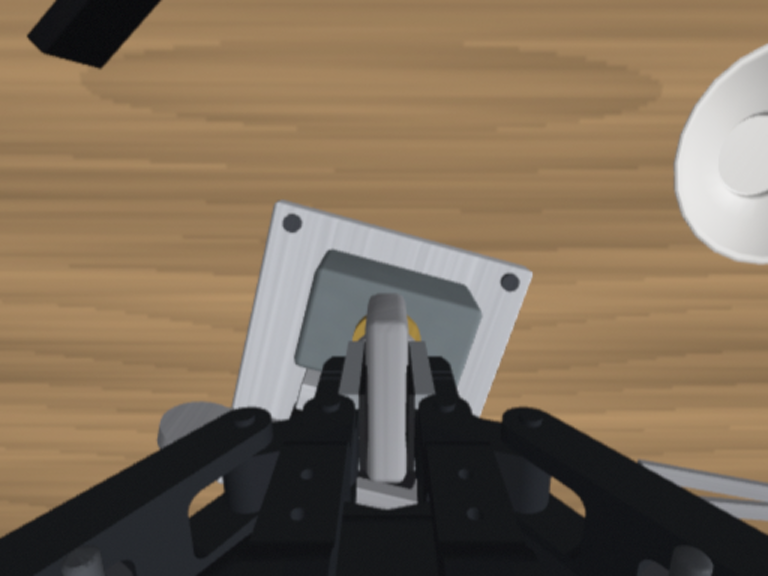

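The bar is now gripped: the reading is 10.5–10.8 mm and the pads lie flat on the head at (387,390). I'll turn clockwise by 0.65 rad and then check.

apply_moves --pt "0 0 0 0 0 -0.05" --pt "0 0 0 0 0 -0.05" --pt "0 0 0 0 0 -0.05" --pt "0 0 0 0 0 -0.05" --pt "0 0 0 0 0 -0.05" --pt "0 0 0 0 0 -0.05" --pt "0 0 0 0 0 -0.05" --pt "0 0 0 0 0 -0.05" --pt "0 0 0 0 0 -0.05" --pt "0 0 0 0 0 -0.05" --pt "0 0 0 0 0 -0.05" --pt "0 0 0 0 0 -0.05" --pt "0 0 0 0 0 -0.05" --pt "0 0 0 0 0 0" --pt "0 0 0 0 0 0" --pt "0 0 0 0 0 0"

```text
t: 8.25
position: [506.8, 241.0, 84.8]
ee_rot: [[-0.799, 0.601, 0.001], [0.601, 0.799, 0.002], [0.001, 0.002, -1.0]]
wrist_force: [1.3, 4.5, -1.9]
gripper_width: 10.9
```

Run:
```python
from h import *
s=robot.get_state();R=np.array(s["ee_rot"]);print(s["t"],s["position"],np.degrees(np.arctan2(R[1,0],R[0,0])),s["wrist_force"],s["moment"],s["gripper_width"])
c=robot.read_camera("wrist"); save(c,"w5.png",f=1.5)
P=cloud(c); q=P[(c["depth"]>0)&(P[...,2]>90)&(P[...,2]<106)&(np.hypot(P[...,0]-507,P[...,1]-240)<40)&(c["frame"].min(-1)>110)]
print(len(q),cv2.minAreaRect(q[:,:2].astype(np.float32)))
```

```text
8.25 [506.83 241.03  84.81] 143.07330113283143 [ 1.34  4.48 -1.9 ] [ 0.95 -0.2  -0.05] 10.860250834501802
2895 ((505.6719665527344, 239.09695434570312), (22.980697631835938, 51.1214714050293), 43.53156280517578)
```

View pics/w5.png

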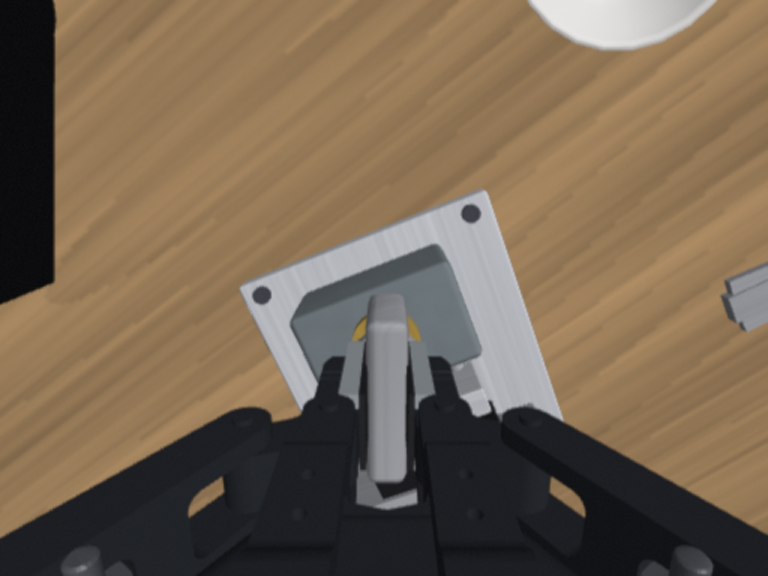

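The head followed the tool to about -36.9°, which is a screw angle of about 1.375. I'll nudge it 0.02 further, then release and lift.

apply_moves --pt "0 0 0 0 0 -0.02" --pt "0 0 0 0 0 0" --pt "0 0 0 0 0 0" --pt "0 0 0 0 0 0"

```text
t: 8.7
position: [506.8, 241.0, 84.8]
ee_rot: [[-0.788, 0.616, 0.001], [0.616, 0.788, 0.002], [0.0, 0.002, -1.0]]
wrist_force: [1.8, 5.4, -2.1]
gripper_width: 10.8
```

apply_moves --pt "0 0 0 0 0 0" --pt "0 0 0 0 0 0" --pt "0 0 0 0 0 0" --pt "0 0 0 0 0 0" --pt "0 0 0 0 0 0" --pt "0 0 0 0 0 0" --pt "0 0 0 0 0 0" --pt "0 0 20 0 0 0" --pt "0 0 40 0 0 0" --pt "0 0 45 0 0 0" --pt "0 0 45 0 0 0" --pt "0 0 0 0 0 0" --pt "0 0 0 0 0 0" --pt "0 0 0 0 0 0" --pt "0 0 0 0 0 0" --jaw 1

```text
t: 10.2
position: [505.8, 239.4, 233.1]
ee_rot: [[-0.787, 0.618, -0.003], [0.618, 0.787, -0.001], [0.001, -0.003, -1.0]]
wrist_force: [-0.6, 0.2, 0.4]
gripper_width: 85.2
```

Run:
```python
from h import *
c=robot.read_camera("wrist"); save(c,"w6.png",f=1.5)
def ang(q):
    m=q.mean(0);w,v=np.linalg.eigh(np.cov((q-m).T));return m,np.degrees(np.arctan(v[1,1]/v[0,1]))
P=cloud(c);ok=c["depth"]>0
q=P[ok&(P[...,2]>90)&(P[...,2]<110)&(np.hypot(P[...,0]-507,P[...,1]-240)<40)][:,:2]
print("head",len(q),cv2.minAreaRect(q.astype(np.float32)),ang(q))
near=ok&(abs(P[...,0]-545)<110)&(abs(P[...,1]-225)<100)
b=P[near&(P[...,2]>6)&(P[...,2]<16)][:,:2];print("base",cv2.minAreaRect(b.astype(np.float32)))
m=near&(P[...,2]>42)&(P[...,2]<56)
bl=P[m&(c["frame"].min(-1)>110)&(P[...,0]>555)][:,:2];print("blade",len(bl),cv2.minAreaRect(bl.astype(np.float32)))
s=robot.get_state();print(s["t"],s["position"],s["wrist_force"],s["gripper_width"])
```

```text
head 753 ((507.2295837402344, 240.88192749023438), (11.316104888916016, 51.09075927734375), 51.75401306152344) (array([506.1 , 241.43]), np.float64(-38.396236321807294))
base ((544.4584350585938, 221.9739990234375), (136.3436279296875, 149.6845245361328), 74.84012603759766)
blade 780 ((585.07177734375, 208.5653839111328), (58.257659912109375, 118.3460693359375), 1.6380410194396973)
10.25 [505.88 239.51 233.28] [-0.27  0.31 -0.35] 85.50439045480171
```

View pics/w6.png

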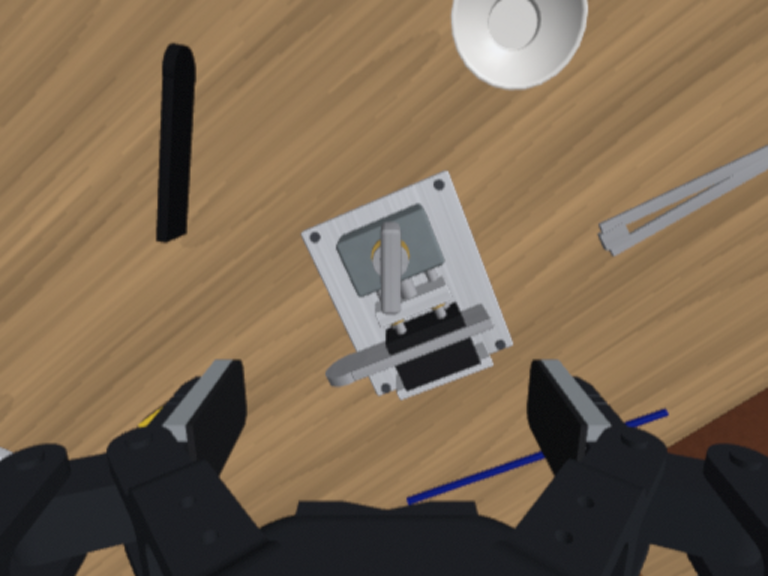

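The picture shows the jaw closed against the blade at (425,345), with the fixed jaw beyond it. The head is at -38.3° and the jig axis at about -15.3°, so the screw is at about 1.40. The gripper is clear, so I'm handing in.

```bash
python3 -c "
from rig import robot
print(robot.finish_job())"
```

```text
the job is handed in; nothing more can be done
None
```

I turned the adjusting screw of the white jig with the steel blade clockwise by about 0.67 rad. I then let go, lifted clear with the blade left in the gap, and handed in at about 10.3 s.

- **Grip:** my first grip caught the round collar under the head instead of the bar. I opened the fingers, raised the tool 10 mm and gripped again before turning anything.
- **Screw angle:** after release, the wrist camera put the head at -38.3° and the jig's axis at about -15.3°. That makes the screw about 1.40 rad, right at the light-drag setting. The jig axis readings varied by about 0.5°, which is about 0.01 rad.
- **Blade and jaw:** the last picture shows the jaw closed on the blade and the blade still upright between the jaws. My numeric fit of the blade from that picture was unusable because it mixed in other bright parts, so this rests on the picture alone.
- **Force:** I had no direct reading of the squeeze on the blade; the light nip is inferred from the screw angle. Every wrist-force reading I took was under 7 N.

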